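# Close up the die row and shut its keeper

### The job

Push the row of four brass forming dies along the rack's rail, together as one unbroken row, until the first is fully home against the blue end stop and all four touch; then push the red keeper arm fully shut, square across the rail behind the row. Push only, with the fingertips or the outside of the fingers: do not grip, lift or tip anything, and leave the other things on the bench where they are.

Things in the scene. Friction and masses are not known exactly. Their poses are not given: they have to be found in the camera images.
- rack: fixed grey die rack, plate 170 x 290 x 12 mm. Origin on the bench under the rail's centre line, below the trailing face of a home row; x across the rail, y along it from the end stop to the open end, z up. Rail: straight channel 30.5 mm wide, floor at z = 12 mm, side walls 5 mm thick with tops at z = 20 mm, from y = -120 to +130 mm, open at +y. The dies stand 16 mm above the walls
- stop_face (a point): centre of the blue end stop's face that the leading die must meet: in the rack's frame x = 0, y = -120, z = 24 mm. The stop is 50 mm wide across the rail, its top at z = 38 mm. The four dies together are 120 mm long, so a home row ends at y = 0
- die1: brass forming die no. 1 of the row, counted from the end stop (the leading one, smallest recess): a block 30 mm long along the rail, 28 mm wide, 24 mm high, about 170 g, with a dark round recess on top. Origin: centre of its underside; y along the rail away from the stop, z up
- die2: brass forming die no. 2 of the row, counted from the end stop (second): a block 30 mm long along the rail, 28 mm wide, 24 mm high, about 170 g, with a dark round recess on top. Origin: centre of its underside; y along the rail away from the stop, z up
- die3: brass forming die no. 3 of the row, counted from the end stop (third): a block 30 mm long along the rail, 28 mm wide, 24 mm high, about 170 g, with a dark round recess on top. Origin: centre of its underside; y along the rail away from the stop, z up
- die4: brass forming die no. 4 of the row, counted from the end stop (the trailing one at the open end, largest recess): a block 30 mm long along the rail, 28 mm wide, 24 mm high, about 170 g, with a dark round recess on top. Origin: centre of its underside; y along the rail away from the stop, z up
- keeper (a joint): angle of the red keeper arm about its upright pivot, rad: 0 = shut (square across the rail behind the home row, at its limit), growing as it opens, counter-clockwise seen from above, to 2.2; at 1.57 it points along the rack's +y, beside the rail. Light friction (about 0.5 N at the peg), no spring: it stays where left
- keeper_pivot (a point): keeper's pivot at mid-height of its arm: x = -36, y = +9, z = 29 mm in the rack's frame. The arm is a red bar reaching 66 mm from the pivot, 12 mm wide, from 24 to 34 mm above the bench (it passes over the rail's walls); shut, it points along the rack's +x and its face is 3 mm behind the trailing die of a home row
- keeper_peg (a point): middle of the red upright peg on the keeper arm, 56 mm from the pivot: 14 mm diameter, standing on the arm from 34 to 56 mm above the bench (point at 45 mm)
- spare_die: bystander: steel forming die 30 x 28 x 24 mm standing on the rack's plate on the +x side of the rail; origin under its centre
- ring_blank: bystander: copper ring 28 mm diameter, 8 mm high, lying on the rack's plate on the +x side of the rail; origin under its centre
- lighter: bystander: blue block-shaped lighter 80 x 25 x 12 mm; origin under its centre
- graver: bystander: hand tool like a screwdriver, 170 mm long, lying on the bench; origin under it
- flux_jar: bystander: jar 52 mm diameter, 60 mm high; origin under its centre
- ring_cone: bystander: wooden ring cone 110 mm tall on a 60 mm foot; origin under its centre
- brick: bystander: tan soldering brick 90 x 60 x 30 mm; origin under its centre

How it is judged:
By the outcome, as a careful person would: the job done as asked, in the order asked, and still so for the second after the job is handed in, with the robot touching nothing.
It also fails if it takes over 54 s, if anything falls off the work surface, if the arm or the gripper's body presses on something with over 40 N, if the wrist force passes 120 N, or if a joint passes its speed limit or range.

### The arm

A 6-joint arm with a two-finger parallel gripper is mounted at the origin on the work surface. World frame = base frame: x ahead of the robot, y to its left, z up, the work surface at z = 0. Lengths are in m, angles in degrees, forces in N, time in s.
With the tool pointing down it reaches from about 0.4 to 0.825 m from the base axis. Payload 7 kg.
Tool frame: the origin (TCP) lies at the very end of the fingers, on their centre line; the grasp point (between the pads) lies 19 mm behind it; z points along the fingers, y is the line along which they close (so a half turn about z gives the same grasp; the last joint's range is limited). The gripper opens to 88 mm and grips with 3 to 60 N. Pads are 19 mm wide; open, the fingers measure 130 mm over their backs; the gripper's body (78 mm by 193 mm) begins 47 mm behind the grasp point.
Start: joints at [85.892, 20.546, 0.682, 0, -70.136, -16.507], TCP at [0.238, 0.632, 0.227] pointing down, gripper open.
Joint ranges: [-176.03, 176.03], [-82.01, 121.73], [-58.28, 71.71], [-173.87, 95.51], [-174.79, -0.11], [-173.66, 173.66]. Speed limits (degrees/s): [136.94, 136.94, 172.46, 180, 180, 180].

### API

Orientations are given as [roll, pitch, yaw] about the fixed x, y, z axes, in that order (R = Rz(yaw) Ry(pitch) Rx(roll)).
In Python, from plant import ctrl gives the robot as it stands.
- The arm moves only by the tool carry_out, never from a script. Its argument "deltas" is a list that holds one entry, the list of rows, each a list of 5 numbers: the shift along the tool's x, y, z scaled (see below), then the turn about the tool's z scaled (see below), then the opening, from -1 (shut) to 1 (fully open). A call has 1 to 5 rows; each row is the pose to reach, as a shift and turn from the pose commanded when the call began, along the tool's axes at that moment, turning the shorter way round; what a row does not reach only later rows make up. The controller multiplies each number of a shift by 20 cm and each number of a turn by 2 pi rad. A row lasts 1/10 s, in which the tool goes at most 50 mm and 8.59 degrees, less where a joint would pass 70% of its speed; a pose out of reach is approached as far as the arm can. A call with a number of a shift or a turn outside -1 to 1 is refused whole. A call with a gripper value outside its range is refused whole. The fingers move at their own pace and stop on an object; the grip force is fixed at half the most. Time passes only in rows, so rows that repeat a pose let the fingers close. It gives the time, the measured TCP pose, the force, the opening and the grip force at its end, in the units of the state.
- ctrl.get_obs(): the state, without advancing time (a new reading comes with each control period).
- ctrl.snapshot(name): name is "scene" or "top" or "wrist"; returns a dict with "color" (384x512x3 uint8, red, green, blue), "camera_matrix" (3x3 intrinsics, pixels), "k1" (the pictures are not rectified: a ray, as slopes to the right and down, at radius r is drawn at 1 + k1 r^2 times it, then the intrinsics apply), "R" (3x3) and "t" (3): a world point X has camera coordinates R X + t. Camera axes: x right, y down, z forward; pixel columns grow to the right and rows downward; lengths in m; the calibration is good to about 2 mm. A picture is of the moment at which its call begins. There is no depth.
- ctrl.close_job(): hands the job in; it is judged then, once.
Trained networks look in a picture, given as the dict that the camera call returned (one of the last four; its "shot" number tells which), for a name from the list of things; names that differ only in an ending like _2 or _b are one class to them, and where a whole thing is asked for, a point or a joint stands for the part that bears it (a point fixed in the world has none). Each returns a list of dicts, best first, with "p" (0 to 1); they miss things now and then, are a little off and sometimes report something else, mostly with a low value. They report only what shows in the picture. A call takes as long as a camera call.
- ctrl.search_frame(picture, name): "centre" ([column, row] in pixels, amid what is visible of it).
- ctrl.silhouettes(picture, name): "mask" (384x512 bool, what is visible of it) and "centre" ([column, row] in pixels, amid what is visible of it).
- ctrl.spot_point(picture, name): "centre" ([column, row] in pixels: a listed point, or the origin of a listed thing).
The state is a dict: "clock": time; "joint_pos": joint angles; "qvel": joint speeds; "tau": joint torques, N m; "tool_pos": TCP position; "orientation": TCP orientation; "force": force on the tool from outside, world axes, zero at the start; "moment": the same for the moment, N m; "opening": finger opening in m; "gripper_force": force on a finger pad.
Only numpy, scipy, OpenCV 4.12 (cv2) and the standard library are available. Lean on these libraries where they do the work, as an engineer would, in place of code of your own. Each camera call takes 0.05 s, during which the arm holds its last target. There are 200 camera calls.

## Working session

There is one attempt and no reset: what is moved stays moved. The work goes in short steps, Python scripts to look and compute and a tool call to move; the robot and the scene stay as the last step left them, time stands still between calls to the robot, and variables do not carry over. Pictures are saved under pics/ and viewed, at most 10 in all, crops included, and the job is handed in when it is done.

Besides the shell and the picture viewer there is one more tool, called after "Emit:" by a JSON object that holds its "name" and its "arguments". carry_out: Moves the arm, as the interface text tells. Its arguments: {"type":"object","properties":{"deltas":{"type":"array"}},"required":["deltas"]}

```bash
mkdir -p pics; cat > h.py <<'E'
import numpy as np, cv2
from plant import ctrl
def snap(n,f=None):
    s=ctrl.snapshot(n)
    if f: cv2.imwrite('pics/'+f,cv2.cvtColor(s['color'],cv2.COLOR_RGB2BGR))
    return s
def w(s,px,z):
    K=np.array(s['camera_matrix']);R=np.array(s['R']);t=np.array(s['t'])
    d=np.array([s['k1'],0,0,0],float)
    u=cv2.undistortPoints(np.array([[px]],float),K,d)[0,0]
    r=R.T@np.array([u[0],u[1],1]);c=-R.T@t
    return (c+r*(z-c[2])/r[2])
def proj(s,X):
    R=np.array(s['R']);d=np.array([s['k1'],0,0,0],float)
    return cv2.projectPoints(np.array([X],float),cv2.Rodrigues(R)[0],np.array(s['t'],float),np.array(s['camera_matrix']),d)[0][0,0]
E
python3 - <<'E'
from h import *
for n in ('top','scene'):
    s=snap(n,n+'1.png')
    for k,z in dict(rack=0,stop_face=.024,die1=.012,die2=.012,die3=.012,die4=.012,keeper_pivot=.029,keeper_peg=.045,spare_die=.012,ring_blank=.012).items():
        for r in ctrl.spot_point(s,k)[:2]: print(n,k,round(r['p'],2),np.round(r['centre'],1),np.round(w(s,r['centre'],z),4))
o=ctrl.get_obs();print(o)
E
```

```text
top rack 0.72 [233.7 170. ] [0.5994 0.067  0.    ]
top stop_face 0.9 [276.  162.9] [ 0.6208 -0.0661  0.024 ]
top stop_face 0.54 [229.5 178. ] [0.5711 0.0782 0.024 ]
top die1 0.65 [235.  167.6] [0.6056 0.0624 0.012 ]
top die1 0.59 [250.2 166.8] [0.6089 0.0145 0.012 ]
top die2 0.65 [235.  167.6] [0.6056 0.0624 0.012 ]
top die2 0.59 [250.2 166.8] [0.6089 0.0145 0.012 ]
top die3 0.65 [235.  167.6] [0.6056 0.0624 0.012 ]
top die3 0.59 [250.2 166.8] [0.6089 0.0145 0.012 ]
top die4 0.65 [235.  167.6] [0.6056 0.0624 0.012 ]
top die4 0.59 [250.2 166.8] [0.6089 0.0145 0.012 ]
top keeper_pivot 0.74 [228.1 177.8] [0.5711 0.0822 0.029 ]
top keeper_peg 0.63 [211.8 181.4] [0.5575 0.1307 0.045 ]
top keeper_peg 0.33 [136.7 140.2] [0.6828 0.3689 0.045 ]
top spare_die 0.63 [244.1 147. ] [0.6718 0.0349 0.012 ]
top ring_blank 0.53 [204.4 144.8] [0.6771 0.1611 0.012 ]
scene rack 0.75 [288.6 217.2] [ 0.6103  0.0635 -0.    ]
scene stop_face 0.61 [251.8 222.1] [ 0.6129 -0.045   0.024 ]
scene die1 0.66 [281.6 216.1] [0.6104 0.0421 0.012 ]
scene die1 0.63 [294.3 216.3] [0.6237 0.0736 0.012 ]
scene die2 0.66 [2
[... 631 characters left out ...]
.3] [0.6173 0.068  0.012 ]
{'clock': 1.1, 'joint_pos': array([ 8.58913038e+01,  2.05459020e+01,  6.82592572e-01, -3.01847406e-03,
       -7.01366778e+01, -1.65050800e+01]), 'qvel': array([-0.02033026,  0.02680357, -0.02242516,  0.06312127, -0.07480401,
       -0.04808226]), 'tau': array([ 3.35494995e-03, -5.82399309e+01,  2.93294424e+01,  7.00295135e+00,
        1.22265154e-02, -3.99517023e-05]), 'tool_pos': array([0.23765601, 0.63174719, 0.22656174]), 'orientation': array([ 1.79999206e+02,  2.72553748e-03, -2.06148018e+01]), 'force': array([ 0.50473304, -0.45008536, -0.3849167 ]), 'moment': array([ 0.00512832,  0.02248377, -0.02060546]), 'gripper_force': 0.0, 'opening': 0.08718858231207226}
```

```bash
python3 - <<'E'
import cv2,numpy as np
a=cv2.imread('pics/top1.png')[115:225,140:310];b=cv2.imread('pics/scene1.png')[150:270,210:380]
a=cv2.resize(a,(680,440)[0:2],interpolation=cv2.INTER_CUBIC)
cv2.imwrite('pics/tc.png',a)
cv2.imwrite('pics/sc.png',cv2.resize(b,(680,480),interpolation=cv2.INTER_CUBIC))
E
```

```text
(no output)
```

View pics/tc.png

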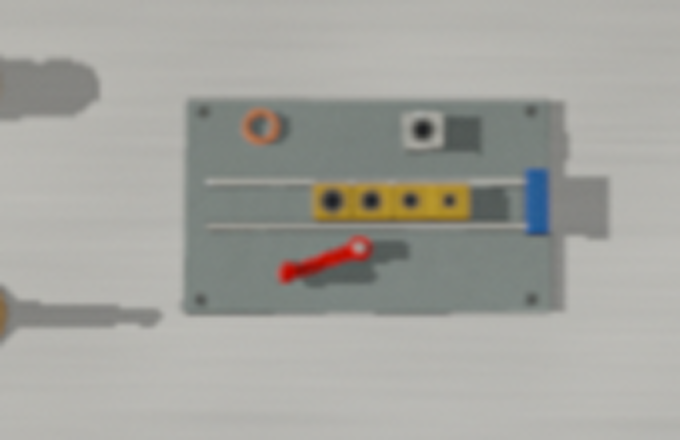

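View pics/sc.png

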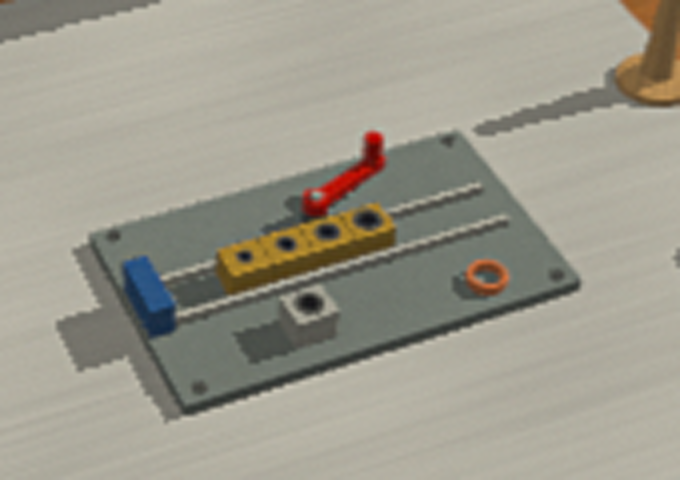

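View pics/top1.png

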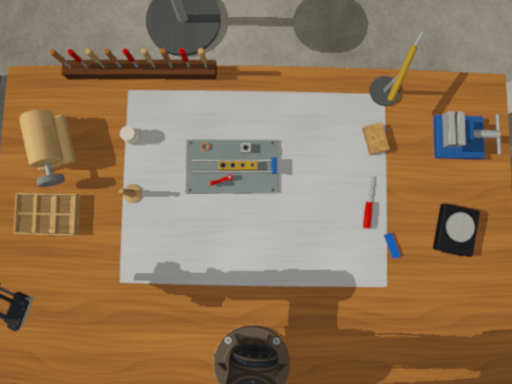

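Emit:
{"name": "carry_out", "arguments": {"deltas": [[[0.97,0.68,0,-0.057,-1],[0.97,0.68,0,-0.057,-1],[0.97,0.68,0,-0.057,-1],[0.97,0.68,0,-0.057,-1],[0.97,0.68,0,-0.057,-1]]]}}

```text
clock: 1.6
tool_pos: [0.3724, 0.4337, 0.2269]
orientation: [-180.0, -0.0, -0.1]
force: [0.8, 1.2, 0.3]
opening: 0.053
gripper_force: 0.0
```

Emit:
{"name": "carry_out", "arguments": {"deltas": [[[0.5,0.88,0,0,-1],[0.5,0.88,0,0,-1],[0.5,0.88,0,0,-1],[0.5,0.88,0,0,-1],[0.5,0.88,0,0,-1]]]}}

```text
clock: 2.1
tool_pos: [0.4727, 0.2557, 0.2269]
orientation: [180.0, -0.0, -0.3]
force: [0.8, 0.1, -0.3]
opening: 0.0135
gripper_force: 0.0
```

Emit:
{"name": "carry_out", "arguments": {"deltas": [[[0.5,0.88,0,0,-1],[0.5,0.88,0,0,-1],[0.5,0.88,0,0,-1],[0.5,0.88,0,0,-1],[0.5,0.88,0,0,-1]]]}}

```text
clock: 2.6
tool_pos: [0.5725, 0.0797, 0.2262]
orientation: [179.9, 0.0, -0.4]
force: [-0.7, 0.0, -0.2]
opening: 0.0006
gripper_force: 0.0
```

```bash
python3 - <<'E'
from h import *
s=snap('wrist','w1.png')
print(-np.array(s['R']).T@s['t'],np.array(s['R'])[2])
for k,z in dict(rack=0,stop_face=.024,die1=.012,keeper_pivot=.029,keeper_peg=.045,spare_die=.012,ring_blank=.012).items():
    for r in ctrl.spot_point(s,k)[:4]: print(k,round(r['p'],2),np.round(r['centre'],1),np.round(w(s,r['centre'],z),4))
o=ctrl.get_obs();print(o['clock'],o['tool_pos'],o['orientation'],o['opening'])
E
```

```text
[0.651283   0.07869625 0.38464851] [-0.28798886 -0.00106995 -0.95763316]
rack 0.86 [273.3 130.9] [0.6106 0.0661 0.    ]
stop_face 0.69 [374.9 129.6] [ 0.6146 -0.0545  0.024 ]
die1 0.95 [321.3 128.8] [0.6143 0.0076 0.012 ]
die1 0.58 [300.1 128.5] [0.6147 0.0337 0.012 ]
die1 0.57 [247.4 130.2] [0.6129 0.0982 0.012 ]
keeper_pivot 0.88 [267.3 164.8] [0.5732 0.0741 0.029 ]
spare_die 0.96 [302.2  78.7] [0.6727 0.0327 0.012 ]
ring_blank 0.74 [197.   75.8] [0.6767 0.1561 0.012 ]
3.0 [0.57043967 0.08508708 0.22681411] [-1.79987140e+02 -2.11959303e-02  1.96301320e-02] 0.0005205263665048077
```

View pics/w1.png

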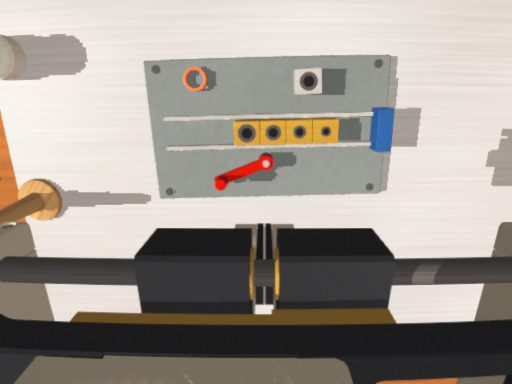

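```bash
python3 - <<'E'
from h import *
s=snap('wrist')
for n,p,z in [('wallU',(165,119),.02),('wallU',(373,115),.02),('wallL',(168,148),.02),('wallL',(372,145),.02),('trail',(233.5,132),.036),('lead',(339,131),.036),('stopU',(373,108),.038),('stopL',(371,150),.038),('piv',(266,161),.034),('peg',(220.5,183),.056),
 ('hUL',(156,69.5),.012),('hUR',(378.5,63.5),.012),('hLL',(169.5,191.5),.012),('hLR',(370,187),.012)]:
    print(n,np.round(w(s,p,z),4))
g=s['color'].astype(int)
print(np.array2string(g[122,225:245].sum(1)),np.array2string(g[132,360:380]))
print(proj(s,ctrl.get_obs()['tool_pos']))
E
python3 - <<'E'
import cv2
a=cv2.imread('pics/w1.png')[50:205,140:400]
cv2.imwrite('pics/w1c.png',cv2.resize(a,None,fx=3,fy=3,interpolation=cv2.INTER_CUBIC))
E
```

```text
wallU [0.6251 0.202  0.02  ]
wallU [ 0.6303 -0.0463  0.02  ]
wallL [0.5902 0.2013 0.02  ]
wallL [ 0.5943 -0.0486  0.02  ]
trail [0.6112 0.1188 0.036 ]
lead [ 0.6127 -0.0027  0.036 ]
stopU [ 0.6389 -0.0391  0.038 ]
stopL [ 0.5912 -0.0415  0.038 ]
piv [0.5768 0.0813 0.034 ]
peg [0.5559 0.1332 0.056 ]
hUL [0.6818 0.2106 0.012 ]
hUR [ 0.6891 -0.0502  0.012 ]
hLL [0.5318 0.2069 0.012 ]
hLR [ 0.5383 -0.0545  0.012 ]
[449 448 451 459 458 457 461 459 460 461 461 459 465 488 482 468 465 469
 465 462] [[104 106 102]
 [102 104  99]
 [103 105 101]
 [103 105 100]
 [106 107 103]
 [126 128 122]
 [149 153 145]
 [154 156 149]
 [153 155 148]
 [153 155 148]
 [153 156 148]
 [153 155 148]
 [151 154 147]
 [148 152 148]
 [116 131 150]
 [ 68 103 153]
 [ 51  95 154]
 [ 47  93 153]
 [ 47  94 154]
 [ 47  93 154]]
[262.25421394 239.09311316]
```

View pics/w1c.png

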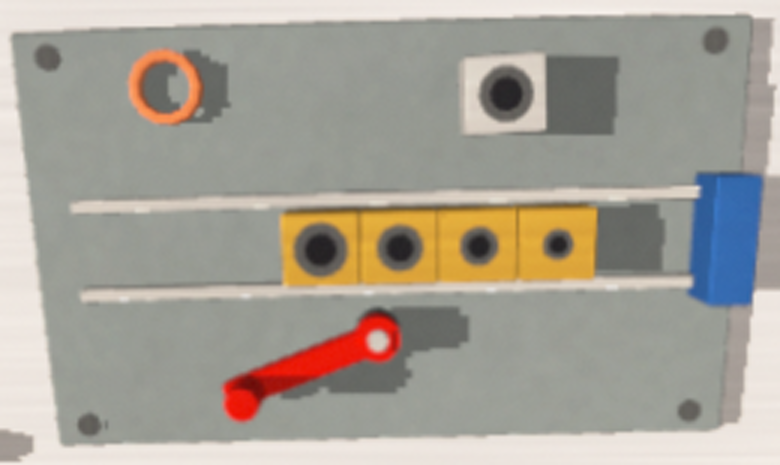

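Emit:
{"name": "carry_out", "arguments": {"deltas": [[[0.19,-0.43,0,-0.003,-1],[0.19,-0.43,0,-0.003,-1],[0.19,-0.43,0.5,-0.003,-1],[0.19,-0.43,0.75,-0.003,-1],[0.19,-0.43,0.75,-0.003,-1]]]}}

```text
clock: 3.55
tool_pos: [0.6087, 0.1711, 0.0754]
orientation: [-180.0, -0.1, 1.1]
force: [1.7, 0.7, -0.5]
opening: 0.0007
gripper_force: 0.0
```

```bash
python3 - <<'E'
from h import *
s=snap('wrist','w2.png')
for i in range(3):
    o=ctrl.get_obs();print(o['clock'],o['tool_pos'],o['orientation'],o['force']); snap('top')
E
```

```text
3.6 [0.60360655 0.16868428 0.06610748] [179.77690463   0.61752078   0.95610123] [-3.98017978 -1.13072571 -8.78228908]
3.65 [0.60401723 0.16831787 0.06974407] [179.70293267   0.64571809   0.97983881] [-0.33615202  1.16790966  0.02255566]
3.7 [0.60678532 0.16920095 0.07406187] [179.79210802   0.33642842   1.0388625 ] [ 0.26044042 -0.13828481  0.91908188]
```

View pics/w2.png

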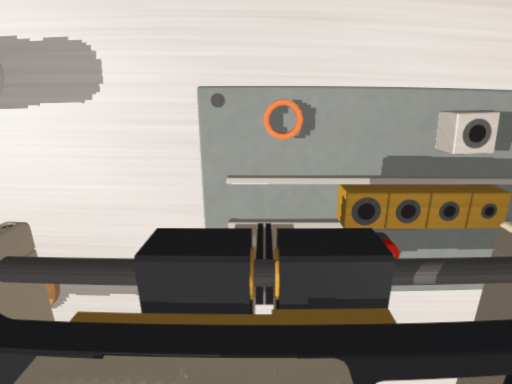

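Emit:
{"name": "carry_out", "arguments": {"deltas": [[[0,0,0.06,0,-1],[0,0,0.13,0,-1],[0,0,0.19,0,-1],[0,0,0.23,0,-1],[0,0,0.25,0,-1]]]}}

```text
clock: 4.25
tool_pos: [0.6085, 0.1695, 0.0257]
orientation: [180.0, 0.1, 1.0]
force: [-0.2, -0.7, 0.2]
opening: 0.0006
gripper_force: 0.0
```

```bash
python3 - <<'E'
from h import *
s=snap('top'); s=snap('scene','s2.png')
o=ctrl.get_obs();print(o['clock'],o['tool_pos'],o['orientation'],o['force'])
a=s['color'][150:270,210:380,::-1];cv2.imwrite('pics/s2c.png',cv2.resize(a,(680,480),interpolation=cv2.INTER_CUBIC))
E
```

```text
4.35 [0.60865971 0.16954565 0.02590482] [1.79966536e+02 5.34728607e-02 9.82346902e-01] [ 0.58870733 -0.65154376  0.18693288]
```

View pics/s2c.png

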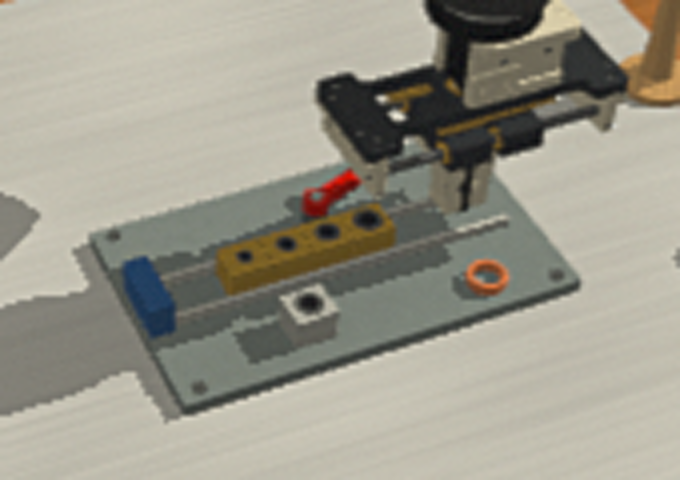

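Emit:
{"name": "carry_out", "arguments": {"deltas": [[[0,0.02,0.01,0,-1],[0,0.045,0.01,0,-1],[0,0.07,0.01,0,-1],[0,0.095,0.01,0,-1],[0,0.11,0.01,0,-1]]]}}

```text
clock: 4.85
tool_pos: [0.6094, 0.1471, 0.0248]
orientation: [-180.0, -0.0, 1.0]
force: [-0.6, -0.3, 0.9]
opening: 0.0
gripper_force: 0.0
```

Emit:
{"name": "carry_out", "arguments": {"deltas": [[[0,0.01,0,0,-1],[0,0.02,0,0,-1],[0,0.03,0,0,-1],[0,0.04,0,0,-1],[0,0.05,0,0,-1]]]}}

```text
clock: 5.35
tool_pos: [0.6095, 0.1377, 0.0245]
orientation: [180.0, -0.0, 1.0]
force: [0.1, 0.3, 0.0]
opening: 0.0007
gripper_force: 0.0
```

Emit:
{"name": "carry_out", "arguments": {"deltas": [[[0,0.012,0,0,-1],[0,0.024,0,0,-1],[0,0.036,0,0,-1],[0,0.048,0,0,-1],[0,0.06,0,0,-1]]]}}

```text
clock: 5.85
tool_pos: [0.61, 0.1264, 0.0247]
orientation: [-179.9, -0.1, 1.0]
force: [0.2, 4.0, -1.1]
opening: 0.0004
gripper_force: 2.2
```

Emit:
{"name": "carry_out", "arguments": {"deltas": [[[0,0.012,0,0,-1],[0,0.024,0,0,-1],[0,0.036,0,0,-1],[0,0.048,0,0,-1],[0,0.06,0,0,-1]]]}}

```text
clock: 6.35
tool_pos: [0.61, 0.1136, 0.0246]
orientation: [-180.0, -0.0, 1.0]
force: [-0.1, 4.6, -0.0]
opening: 0.0005
gripper_force: 2.3
```

Emit:
{"name": "carry_out", "arguments": {"deltas": [[[0,0.012,0,0,-1],[0,0.024,0,0,-1],[0,0.036,0,0,-1],[0,0.048,0,0,-1],[0,0.06,0,0,-1]]]}}

```text
clock: 6.85
tool_pos: [0.6101, 0.1016, 0.0246]
orientation: [-180.0, -0.0, 1.0]
force: [-0.6, 5.1, -0.2]
opening: 0.0006
gripper_force: 2.4
```

```bash
python3 - <<'E'
from h import *
s=snap('scene')
o=ctrl.get_obs();print(o['clock'],o['tool_pos'],o['force'])
a=s['color'][190:240,230:320,::-1];cv2.imwrite('pics/s3c.png',cv2.resize(a,(720,400),interpolation=cv2.INTER_CUBIC))
E
```

```text
6.9 [0.61006632 0.10121751 0.02455833] [ 0.81005754  2.85326917 -1.312475  ]
```

View pics/s3c.png

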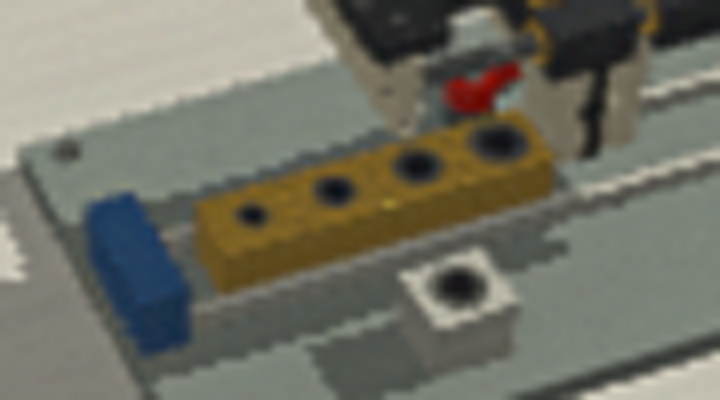

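Emit:
{"name": "carry_out", "arguments": {"deltas": [[[0,0.01,0,0,-1],[0,0.02,0,0,-1],[0,0.03,0,0,-1],[0,0.04,0,0,-1],[0,0.05,0,0,-1]]]}}

```text
clock: 7.4
tool_pos: [0.6103, 0.0917, 0.0246]
orientation: [-180.0, -0.0, 1.0]
force: [-0.3, 4.7, 0.4]
opening: 0.0006
gripper_force: 2.4
```

Emit:
{"name": "carry_out", "arguments": {"deltas": [[[0,0.004,0,0,-1],[0,0.008,0,0,-1],[0,0.012,0,0,-1],[0,0.016,0,0,-1],[0,0.02,0,0,-1]]]}}

```text
clock: 7.9
tool_pos: [0.6103, 0.0878, 0.0246]
orientation: [-180.0, -0.0, 1.0]
force: [-0.1, 4.5, 0.6]
opening: 0.0004
gripper_force: 2.5
```

Emit:
{"name": "carry_out", "arguments": {"deltas": [[[0,0.003,0,0,-1],[0,0.006,0,0,-1],[0,0.009,0,0,-1],[0,0.012,0,0,-1],[0,0.015,0,0,-1]]]}}

```text
clock: 8.4
tool_pos: [0.6104, 0.0851, 0.0246]
orientation: [-180.0, -0.0, 1.0]
force: [-2.0, 10.2, 0.4]
opening: 0.0
gripper_force: 4.7
```

Emit:
{"name": "carry_out", "arguments": {"deltas": [[[0,0.002,0,0,-1],[0,0.004,0,0,-1],[0,0.004,0,0,-1],[0,0.004,0,0,-1],[0,0.004,0,0,-1]]]}}

```text
clock: 8.9
tool_pos: [0.6105, 0.0851, 0.0246]
orientation: [-179.9, -0.0, 1.0]
force: [-1.4, 10.0, 0.9]
opening: 0.0004
gripper_force: 5.2
```

```bash
python3 - <<'E'
from h import *
s=snap('scene')
o=ctrl.get_obs();print(o['clock'],o['tool_pos'],o['force'])
a=s['color'][190:240,230:320,::-1];cv2.imwrite('pics/s4c.png',cv2.resize(a,(720,400),interpolation=cv2.INTER_CUBIC))
E
```

```text
8.95 [0.61051066 0.08510439 0.0246369 ] [-2.03086969 11.39962454 -0.61777884]
```

View pics/s4c.png

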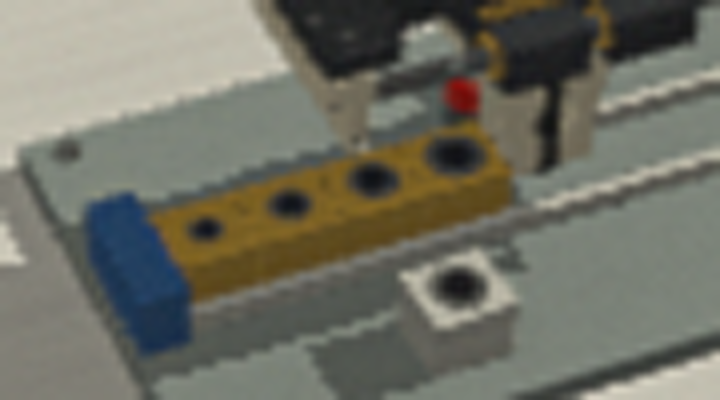

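Emit:
{"name": "carry_out", "arguments": {"deltas": [[[0,-0.03,0,0,-1],[0,-0.1,0,0,-1],[0,-0.2,0,0,-1],[0,-0.24,-0.1,0,-1],[0,-0.24,-0.28,0,-1]]]}}

```text
clock: 9.45
tool_pos: [0.6075, 0.1322, 0.0783]
orientation: [179.8, 0.3, 1.0]
force: [0.8, 1.1, 0.5]
opening: 0.0
gripper_force: 0.0
```

Emit:
{"name": "carry_out", "arguments": {"deltas": [[[0,0,0,0,-1],[-0.15,0,0,0,-1],[-0.3,0,0,0,-1],[-0.4,0,0,0,-1],[-0.425,0,0,0,-1]]]}}

```text
clock: 9.95
tool_pos: [0.5225, 0.1301, 0.0806]
orientation: [180.0, 0.1, 1.0]
force: [0.6, 0.3, 0.4]
opening: 0.0003
gripper_force: 0.0
```

```bash
python3 - <<'E'
from h import *
s=snap('wrist','w5.png')
o=ctrl.get_obs();print(o['clock'],o['tool_pos'],o['force'])
for n in('keeper_peg','keeper_pivot','stop_face'):
  for r in ctrl.spot_point(s,n)[:2]: print(n,r['p'],r['centre'],w(s,r['centre'],.045))
E
```

```text
10.0 [0.52312536 0.13037308 0.0807659 ] [-1.25463216 -0.9043243  -0.349558  ]
keeper_peg 0.59 [262.5, 168.3] [0.55625092 0.13049143 0.045     ]
keeper_pivot 0.67 [341.5, 138.4] [0.57699487 0.07994091 0.045     ]
```

View pics/w5.png

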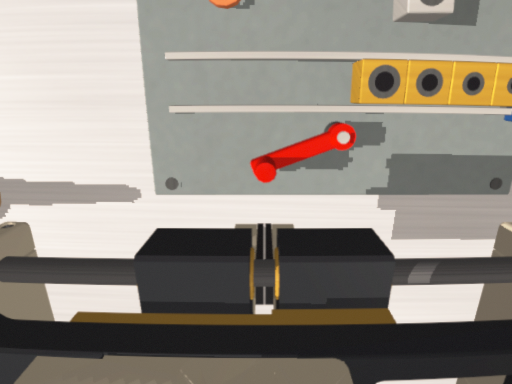

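Emit:
{"name": "carry_out", "arguments": {"deltas": [[[0,0.005,0.06,0,-1],[0,0.01,0.12,0,-1],[0,0.01,0.17,0,-1],[0,0.01,0.19,0,-1],[0,0.01,0.195,0,-1]]]}}

```text
clock: 10.65
tool_pos: [0.5242, 0.1281, 0.0404]
orientation: [179.9, 0.1, 1.0]
force: [-0.4, -0.1, 1.0]
opening: 0.0005
gripper_force: 0.0
```

Emit:
{"name": "carry_out", "arguments": {"deltas": [[[0.02,0,0,0,-1],[0.04,0,0,0,-1],[0.06,0,0,0,-1],[0.08,0,0,0,-1],[0.1,0,0,0,-1]]]}}

```text
clock: 11.15
tool_pos: [0.5452, 0.1301, 0.0419]
orientation: [-179.9, -0.1, 1.0]
force: [-3.4, 9.8, 1.3]
opening: 0.0002
gripper_force: 3.8
```

Emit:
{"name": "carry_out", "arguments": {"deltas": [[[0.02,0,0,0,-1],[0.04,0,0,0,-1],[0.06,0,0,0,-1],[0.08,0,0,0,-1],[0.1,0,0,0,-1]]]}}

```text
clock: 11.65
tool_pos: [0.5649, 0.129, 0.0415]
orientation: [180.0, 0.0, 1.0]
force: [-1.0, 0.2, 0.4]
opening: 0.0005
gripper_force: 0.3
```

```bash
python3 - <<'E'
from h import *
s=snap('wrist','w6.png')
o=ctrl.get_obs();print(o['clock'],o['tool_pos'],o['force'])
for n in('keeper_peg','keeper_pivot'):
  for r in ctrl.spot_point(s,n)[:2]: print(n,r['p'],r['centre'],w(s,r['centre'],.045))
E
```

```text
11.7 [0.56551625 0.12910684 0.04155983] [ 1.21484752  0.23806021 -0.61313516]
keeper_peg 0.66 [255.9, 211.4] [0.58343576 0.13269742 0.045     ]
keeper_peg 0.48 [356.1, 149.4] [0.61882895 0.08091313 0.045     ]
keeper_pivot 0.79 [350.1, 215.9] [0.58162933 0.08031714 0.045     ]
```

View pics/w6.png

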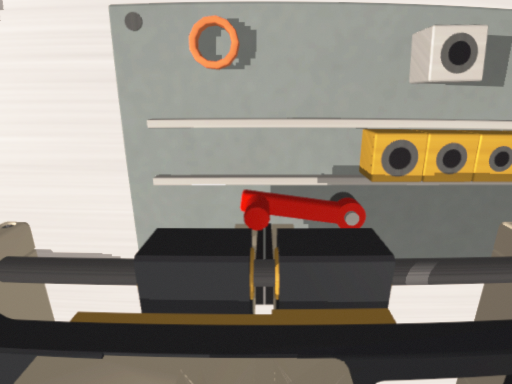

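Emit:
{"name": "carry_out", "arguments": {"deltas": [[[0.015,0,0,0,-1],[0.03,0,0,0,-1],[0.045,0,0,0,-1],[0.06,0,0,0,-1],[0.075,0,0,0,-1]]]}}

```text
clock: 12.3
tool_pos: [0.5799, 0.1295, 0.0416]
orientation: [-180.0, -0.0, 1.0]
force: [-0.3, 0.4, 0.1]
opening: 0.0004
gripper_force: 0.4
```

Emit:
{"name": "carry_out", "arguments": {"deltas": [[[0.015,0,0,0,-1],[0.03,0,0,0,-1],[0.045,0,0,0,-1],[0.06,0,0,0,-1],[0.07,0,0,0,-1]]]}}

```text
clock: 12.8
tool_pos: [0.5905, 0.1262, 0.0408]
orientation: [179.7, 0.4, 0.9]
force: [-9.0, -13.1, 8.4]
opening: 0.0008
gripper_force: 6.5
```

```bash
python3 - <<'E'
from h import *
s=snap('wrist','w7.png')
o=ctrl.get_obs();print(o['clock'],o['tool_pos'],o['force'])
for n in('keeper_peg','keeper_pivot'):
  for r in ctrl.spot_point(s,n)[:2]: print(n,r['p'],r['centre'],w(s,r['centre'],.045))
for r in ctrl.silhouettes(s,'keeper')[:1]:
  ys,xs=np.nonzero(r['mask']);print(r['p'],xs.min(),xs.max(),ys.min(),ys.max(),r['centre'])
E
```

```text
12.85 [0.59078688 0.12632586 0.04078227] [-5.74534589 -8.05355656  2.09669348]
keeper_peg 0.6 [267.2, 212.9] [0.60855766 0.12363271 0.045     ]
0.95 249 320 188 234 [269.9, 215.5]
```

Emit:
{"name": "carry_out", "arguments": {"deltas": [[[-0.05,0,-0.01,0,-1],[-0.07,-0.03,-0.01,0,-1],[-0.07,-0.09,-0.01,0,-1],[-0.07,-0.14,-0.01,0,-1],[-0.07,-0.15,-0.01,0,-1]]]}}

```text
clock: 13.5
tool_pos: [0.5796, 0.1615, 0.0438]
orientation: [-180.0, -0.1, 1.1]
force: [0.1, 0.2, -0.2]
opening: 0.0005
gripper_force: 0.0
```

Emit:
{"name": "carry_out", "arguments": {"deltas": [[[0.04,0,0,0,-1],[0.09,0,0,0,-1],[0.14,0,0,0,-1],[0.165,0,0,0,-1],[0.165,0,0,0,-1]]]}}

```text
clock: 14.0
tool_pos: [0.613, 0.1596, 0.0432]
orientation: [180.0, 0.0, 0.9]
force: [0.2, -0.5, -0.7]
opening: 0.0006
gripper_force: 0.0
```

```bash
python3 - <<'E'
from h import *
s=snap('wrist','w8.png')
o=ctrl.get_obs();print(o['clock'],o['tool_pos'],o['force'])
for n in('keeper_peg','keeper_pivot','ring_blank'):
  for r in ctrl.spot_point(s,n)[:2]: print(n,r['p'],r['centre'],w(s,r['centre'],.045 if n!='ring_blank' else .012))
E
```

```text
14.05 [0.61237961 0.1595283  0.04314672] [ 1.48590346 -0.21960265 -0.0602592 ]
ring_blank 0.64 [266.0, 126.7] [0.6743748  0.15822768 0.012     ]
```

```bash
python3 - <<'E'
from h import *
for c in('top','scene','wrist'):
  s=snap(c)
  print(c,'exp',proj(s,[.608,.124,.045]))
  m=s['color'].astype(int); red=(m[...,0]>130)&(m[...,1]<60)&(m[...,2]<60)
  lo={'top':(160,200,195,250),'scene':(170,230,270,330),'wrist':(0,384,100,500)}[c]
  ys,xs=np.nonzero(red[lo[0]:lo[1],lo[2]:lo[3]])
  if len(xs): print(len(xs),xs.min()+lo[2],xs.max()+lo[2],ys.min()+lo[0],ys.max()+lo[0])
  for r in ctrl.spot_point(s,'keeper_peg')[:2]: print(r['p'],r['centre'],w(s,r['centre'],.045))
E
```

```text
top exp [214.40845259 165.08919064]
14 214 231 163 178
0.54 [228.2, 179.9] [0.562928   0.08057646 0.045     ]
0.41 [211.2, 162.6] [0.61557297 0.13408125 0.045     ]
scene exp [309.42388758 198.94386131]
45 286 311 196 205
0.7 [307.1, 200.8] [0.6123239  0.11485904 0.045     ]
wrist exp [323.8472541  247.12421771]
100 314 400 218 293
0.92 [331.4, 240.1] [0.61257592 0.11997442 0.045     ]
0.43 [466.0, 136.8] [0.67375893 0.05244311 0.045     ]
```

Emit:
{"name": "carry_out", "arguments": {"deltas": [[[0,0.03,0,0,-1],[0.01,0.06,0,0,-1],[0.015,0.08,0,0,-1],[0.02,0.09,0,0,-1],[0.02,0.1,0,0,-1]]]}}

```text
clock: 15.0
tool_pos: [0.6183, 0.1412, 0.044]
orientation: [-179.9, -0.2, 1.0]
force: [4.9, 6.9, -3.4]
opening: 0.0001
gripper_force: 3.6
```

Emit:
{"name": "carry_out", "arguments": {"deltas": [[[0.01,0.02,0,0,-1],[0.02,0.04,0,0,-1],[0.03,0.06,0,0,-1],[0.04,0.08,0,0,-1],[0.045,0.09,0,0,-1]]]}}

```text
clock: 15.5
tool_pos: [0.6256, 0.1216, 0.0434]
orientation: [180.0, 0.0, 1.0]
force: [0.6, -0.2, 0.1]
opening: 0.0009
gripper_force: 0.5
```

```bash
python3 - <<'E'
from h import *
for c in('scene','wrist'):
  s=snap(c)
  for r in ctrl.spot_point(s,'keeper_peg')[:2]: print(c,r['p'],r['centre'],w(s,r['centre'],.045))
o=ctrl.get_obs();print(o['clock'],o['tool_pos'],o['force'])
E
```

```text
scene 0.46 [299.9, 207.1] [0.62738615 0.08612584 0.045     ]
wrist 0.67 [302.9, 235.1] [0.62900383 0.09809049 0.045     ]
15.7 [0.62504695 0.12166036 0.04320465] [-0.22461941  0.5251006   0.17619024]
```

Emit:
{"name": "carry_out", "arguments": {"deltas": [[[0.005,0.015,0,0,-1],[0.01,0.03,0,0,-1],[0.015,0.045,0,0,-1],[0.015,0.06,0,0,-1],[0.015,0.07,0,0,-1]]]}}

```text
clock: 16.2
tool_pos: [0.6292, 0.108, 0.0437]
orientation: [-180.0, -0.0, 1.0]
force: [1.0, 0.9, 0.3]
opening: 0.0003
gripper_force: 0.4
```

Emit:
{"name": "carry_out", "arguments": {"deltas": [[[0,0.006,0,0,-1],[0,0.012,0,0,-1],[0,0.018,0,0,-1],[0,0.024,0,0,-1],[0,0.03,0,0,-1]]]}}

```text
clock: 16.7
tool_pos: [0.6291, 0.1023, 0.0436]
orientation: [-180.0, -0.0, 1.0]
force: [1.6, 0.5, 0.6]
opening: 0.0003
gripper_force: 0.3
```

Emit:
{"name": "carry_out", "arguments": {"deltas": [[[0,0.004,0,0,-1],[0,0.008,0,0,-1],[0,0.012,0,0,-1],[0,0.016,0,0,-1],[0,0.02,0,0,-1]]]}}

```text
clock: 17.2
tool_pos: [0.6293, 0.1007, 0.0436]
orientation: [-179.8, -0.1, 1.0]
force: [-3.0, 14.6, 0.6]
opening: 0.0004
gripper_force: 7.2
```

Emit:
{"name": "carry_out", "arguments": {"deltas": [[[0,-0.02,0,0,-1],[0,-0.08,0,0,-1],[0,-0.16,0,0,-1],[0,-0.2,-0.15,0,-1],[-0.1,-0.2,-0.4,0,-1]]]}}

```text
clock: 17.7
tool_pos: [0.6092, 0.139, 0.1175]
orientation: [179.8, 0.3, 1.0]
force: [0.4, 0.8, 0.4]
opening: 0.0003
gripper_force: 0.0
```

Emit:
{"name": "carry_out", "arguments": {"deltas": [[[-0.1,0.1,-0.25,0,-1],[-0.2,0.25,-0.4,0,-1],[-0.25,0.35,-0.45,0,-1],[-0.25,0.35,-0.45,0,-1],[-0.25,0.35,-0.45,0,-1]]]}}

```text
clock: 18.2
tool_pos: [0.5611, 0.0675, 0.2106]
orientation: [-180.0, -0.1, 1.0]
force: [0.6, -0.5, -0.7]
opening: 0.0007
gripper_force: 0.0
```

```bash
python3 - <<'E'
from h import *
snap('top');s=snap('wrist','w9.png')
o=ctrl.get_obs();print(o['clock'],o['tool_pos'],o['force'])
z=dict(stop_face=.024,keeper_peg=.045,keeper_pivot=.029,die1=.012,spare_die=.012,ring_blank=.012)
for n in z:
  for r in ctrl.spot_point(s,n)[:4]: print(n,round(r['p'],2),np.round(r['centre'],1),np.round(w(s,r['centre'],z[n]),4))
m=s['color'].astype(int)
# red mask principal axis of arm; yellow gaps along row top
red=((m[...,0]>120)&(m[...,1]<60)&(m[...,2]<60)).astype(np.uint8)
n,l,st,c=cv2.connectedComponentsWithStats(red);i=1+st[1:,4].argmax();print('red',st[i],c[i])
ye=((m[...,0]>m[...,2]+70)&(m[...,1]>m[...,2]+40)).astype(np.uint8)
n,l,st,c=cv2.connectedComponentsWithStats(ye);i=st[1:,4].argsort()[::-1][:3]+1;print('ye',st[i])
for X in [(.0,-.12,.036),(0,0,.036),(-.036,.009,.034),(.02,.009,.056)]:
  a=np.radians(1.05);print(X,proj(s,[.6095+X[0]*np.cos(a)-X[1]*np.sin(a),.0725+X[0]*np.sin(a)+X[1]*np.cos(a),X[2]]))
E
```

```text
18.3 [0.5610454  0.06778392 0.20924789] [1.12036939 0.52875545 0.72185832]
stop_face 0.7 [369.6 126.5] [ 0.6111 -0.0528  0.024 ]
keeper_peg 0.66 [256.1 105.5] [0.6318 0.0758 0.045 ]
keeper_pivot 0.89 [256.2 155.7] [0.5759 0.0754 0.029 ]
die1 0.91 [273.4 123.7] [0.6108 0.0562 0.012 ]
die1 0.64 [329.4 120.8] [ 0.6155 -0.0089  0.012 ]
die1 0.57 [300.2 122.2] [0.6131 0.025  0.012 ]
die1 0.22 [266.5 121.2] [0.6135 0.0643 0.012 ]
spare_die 0.69 [294.7  72.5] [0.6677 0.0339 0.012 ]
spare_die 0.56 [264.1 123.7] [0.6106 0.067  0.012 ]
ring_blank 0.83 [185.3  63.6] [0.6752 0.1558 0.012 ]
red [248  96  15  67 623] [255.12038523 127.51043339]
ye [[  73  310  321   14 2218]
 [ 263  110  111   27 2194]
 [   0  169   39   43  942]]
(0.0, -0.12, 0.036) [368.61278579 126.86602244]
(0, 0, 0.036) [259.07411231 126.44731051]
(-0.036, 0.009, 0.034) [251.24423059 158.64677285]
(0.02, 0.009, 0.056) [249.77855777 108.19210552]
```

```bash
python3 - <<'E'
import cv2
a=cv2.imread('pics/w9.png')[...,::-1]
print([tuple(map(int,p)) for p in a[124,368:382]])
print([int(v) for v in a[115,258:376].sum(1)])
E
```

```text
[(224, 170, 57), (225, 171, 57), (223, 170, 55), (221, 167, 58), (184, 145, 78), (111, 113, 136), (63, 114, 181), (56, 113, 184), (55, 109, 179), (53, 108, 177), (54, 107, 176), (54, 107, 175), (53, 106, 175), (53, 105, 175)]
[271, 276, 311, 394, 451, 478, 476, 465, 462, 464, 465, 461, 461, 440, 389, 348, 321, 301, 304, 304, 294, 295, 304, 337, 375, 418, 449, 453, 455, 456, 457, 448, 412, 449, 468, 461, 465, 462, 463, 462, 463, 459, 459, 439, 424, 407, 402, 378, 387, 411, 432, 448, 456, 453, 451, 453, 458, 453, 452, 444, 397, 470, 467, 462, 460, 461, 459, 460, 461, 459, 462, 456, 456, 456, 451, 451, 450, 451, 454, 455, 453, 457, 453, 452, 452, 450, 449, 435, 400, 485, 461, 460, 458, 459, 457, 457, 460, 458, 457, 454, 451, 452, 451, 451, 451, 453, 451, 452, 449, 450, 452, 449, 450, 448, 440, 388, 353, 359]
```

The brass meets the blue stop directly, with no grey gap between them. The seams between the dies are hairlines, and the keeper is square.

```bash
python3 -c "
from plant import ctrl
print(ctrl.close_job())"
```

```text
the job is handed in; nothing more can be done
None
```

The four dies are home against the blue stop as one touching row, the keeper is pushed shut to its limit, and the job was handed in at about 18 s with the robot clear; I viewed 11 pictures, one over the limit of 10.

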